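Reject the unbalanced rotor arm

ROBOT

A 7-joint arm with a two-finger parallel gripper is mounted at the origin on the work surface. World frame = base frame: x ahead of the robot, y to its left, z up, the work surface at z = 0. Lengths are in mm, angles in rad, forces in N, time in s.
With the tool pointing down it reaches from about 350 to 900 mm from the base axis. Payload 8.1 kg.
Tool frame: the origin (TCP) lies between the finger pads, 19 mm behind the fingertips; this is the grasp point; z points along the fingers, y is the line along which they close (so a half turn about z gives the same grasp; the last joint's range is limited). The gripper opens to 92 mm and grips with 3 to 60 N. Pads are 19 mm wide; open, the fingers measure 130 mm over their backs; the gripper's body (75 mm by 190 mm) begins 47 mm behind the grasp point.
Start: joints at [-1.357, 0.434, 0.025, 1.573, -0.012, 1.134, -0.075], TCP at [194.732, 593.903, 245.542] pointing down, gripper open.
Joint ranges: [-2.62, 2.62], [-0.44, 2.09], [-1.27, 1.32], [0.08, 2.57], [-1.32, 4.46], [0.12, 2], [-2.74, 2.74]. Speed limits (rad/s): [2.22, 2.22, 3.01, 3.01, 3.14, 3.14, 3.14].

INTERFACE

Orientations are given as a 3x3 rotation matrix whose columns are the frame's x, y, z axes.
In Python, from rig import robot, optics gives the robot as it stands.
- The arm moves only by the tool carry_out, never from a script. Its argument "increments" is a list that holds one entry, the list of rows, each a list of 7 numbers: the opening, from 0 (shut) to 1 (fully open), then the shift along the world's x, y, z in m, then the turn, a rotation vector about the world's x, y, z in degrees. In form: [[[gripper, dx, dy, dz, ax, ay, az], ...]]. A call has 1 to 12 rows; each row shifts and turns the commanded pose from where the row before left it; what a row does not reach is not made up. A row lasts 1/10 s, in which the tool goes at most 50 mm and 8.59 degrees, less where a joint would pass 70% of its speed; a pose out of reach is approached as far as the arm can. A call is refused whole if a number of a shift passes 0.05 or a number of a turn 8.59, either way. A call with a gripper value outside its range is refused whole. The fingers move at their own pace and stop on an object; "squeeze" is the grip in N (left out, the last holds). Time passes only in rows, so rows that do not move let the fingers close. It gives the time, the measured TCP pose, the force, the opening and the grip force at its end, in the units of the state.
- robot.observe(): the state, without advancing time (a new reading comes with each control period).
- optics.grab_frame(name): name is "scene" or "top"; returns (picture, depth): 420x560x3 uint8, red, green, blue; 420x560 float32, mm along the optical axis (not along the pixel's ray), 0 where there is no reading.
- optics.get_calibration(name): a dict with "K" (3x3 intrinsics, pixels), "pose" (4x4, takes a point from camera to world coordinates). Camera axes: x right, y down, z forward; pixel columns grow to the right and rows downward; lengths in mm; the calibration is good to about 2 mm. A picture is of the moment at which its call begins. get_calibration takes no time and is no camera call.
- robot.job_done(): hands the job in; it is judged then, once.
The state is a dict: "t": time; "joint_pos": joint angles; "joint_velocities": joint speeds; "joint_torque": joint torques, N m; "ee_pos": TCP position; "orientation": TCP orientation; "force": force on the tool from outside, world axes, zero at the start; "torque": the same for the moment, N m; "gripper_width": opening from 0.0 (shut) to 1.0 (fully open); "finger_force": force on a finger pad.
Only numpy, scipy, OpenCV 4.12 (cv2) and the standard library are available. Lean on these libraries where they do the work, as an engineer would, in place of code of your own. Each camera call takes 0.05 s, during which the arm holds its last target. There are 200 camera calls.

TASK

One of the two orange-hubbed rotor arms has a hidden off-centre weight: balance them on the knife-edge stand to find out which. Leave the true arm standing level and free across the knife edge, the groove under its hub seated on the edge, and lay the faulty arm, the one that tips, flat in the mint-green reject basket.

Things in the scene. Friction and masses are not known exactly. Their poses are not given: they have to be found in the camera images.
- rotor_a: rotor arm, 176 mm long, 0.33 kg: aluminium bar along x, steel cylinders (26 mm across, 34 tall, blue caps) at x = +-75 as feet, orange hub. Origin: middle, level with the feet; z up. Hub: z 14 to 66 mm, 24 wide in y (grip across y, TCP at z 57), 30 to 40 long. V groove along y under hub: mouth 24 wide at z 14, crest at z 34. Twin of rotor_b by looks
- rotor_b: rotor arm, 176 mm long, 0.33 kg: aluminium bar along x, steel cylinders (26 mm across, 34 tall, blue caps) at x = +-75 as feet, orange hub. Origin: middle, level with the feet; z up. Hub: z 14 to 66 mm, 24 wide in y (grip across y, TCP at z 57), 30 to 40 long. V groove along y under hub: mouth 24 wide at z 14, crest at z 34. Twin of rotor_a by looks
- stand: knife-edge stand, fixed: grey base plate 220 x 70 x 12 mm, blue post, steel blade (22 mm long, 3 thick) in the middle. Origin: underside, centre; x along the base (as an arm must lie), y along the blade, z up. A seated arm's origin is at z = 40 mm above this origin. Rubber pads (tops z = 16 mm) at x = +-82 mm stop a tipping arm
- edge (a point): middle of the blade's rounded upper edge (radius 1.5 mm), 73 mm above the bench; axes as the stand's. Let down within 7 mm of it, the groove centres itself. Let go, the true arm stays level (within 6 degrees); the faulty one tips at once about 17 degrees until an end lies on a pad, and stays there on the edge
- basket: mint-green shallow open reject basket, fixed, 160 mm (x) by 250 mm (y), 40 mm high, walls and floor 4 mm. Origin: underside, centre, z up; an arm fits in lying along y
There are look-alikes about, which are no part of the job. What is shaped like the rotor_b but black or yellow is not meant. Leave any brown look-alike of the rotor_a alone.

How it is judged:
By the outcome, as a careful person would: the job done as asked, in the order asked, and still so for the second after the job is handed in, with the robot touching nothing.
It also fails if it takes over 67 s, if anything falls off the work surface, if the arm or the gripper's body presses on something with over 40 N, if the wrist force passes 120 N, or if a joint passes its speed limit or range.

## Working session

There is one attempt and no reset: what is moved stays moved. The work goes in short steps, Python scripts to look and compute and a tool call to move; the robot and the scene stay as the last step left them, time stands still between calls to the robot, and variables do not carry over. Pictures are saved under pics/ and viewed, at most 10 in all, crops included, and the job is handed in when it is done.

Besides the shell and the picture viewer there is one more tool, called as a command line: name --argument value ..., lists and objects as JSON in quotes. carry_out: Moves the arm, as the interface text tells. Its arguments: {"type":"object","properties":{"increments":{"type":"array"},"squeeze":{"type":"number"}},"required":["increments"]}

```bash
mkdir -p pics; ls; python3 - <<'E'
from rig import robot, optics
import cv2, numpy as np
s=robot.observe(); print(s['t'],s['ee_pos'],np.round(s['orientation'],3).tolist(),s['gripper_width'])
for n in('scene','top'):
    p,d=optics.grab_frame(n); cv2.imwrite(f'pics/{n}0.png',p[:,:,::-1]); np.save(f'{n}_p.npy',p); np.save(f'{n}_d.npy',d)
    c=optics.get_calibration(n); print(n,np.round(c['K'],1).tolist(),np.round(c['pose'],3).tolist(),(d>0).mean())
E
```

```text
pics
0.0 [194.63684923 593.40528642 244.75506813] [[-0.95, 0.312, -0.0], [0.312, 0.95, -0.002], [-0.0, -0.002, -1.0]] 1.000921113052742
scene [[435.7, 0.0, 282.2], [0.0, 435.7, 209.8], [0.0, 0.0, 1.0]] [[-0.23, 0.796, -0.56, 1202.605], [0.973, 0.19, -0.13, 76.706], [0.003, -0.575, -0.818, 1167.096], [0.0, 0.0, 0.0, 1.0]] 0.9961224489795918
top [[407.6, 0.0, 282.4], [0.0, 407.6, 212.8], [0.0, 0.0, 1.0]] [[0.017, -0.987, 0.161, 258.205], [-1.0, -0.018, -0.008, -102.239], [0.011, -0.161, -0.987, 1369.901], [0.0, 0.0, 0.0, 1.0]] 0.9959438775510204
```

View pics/scene0.png

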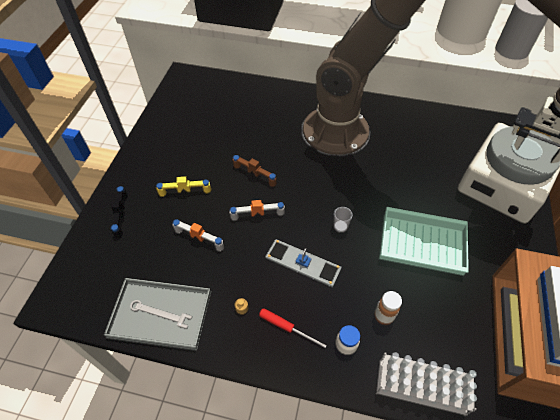

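View pics/top0.png

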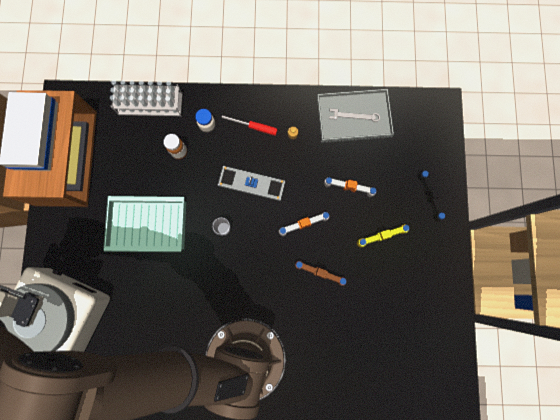

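The scene view shows the two orange-hubbed arms at about (257,209) and (197,231), the stand at (303,261) and the basket at (425,240). In the top view they are at (305,223), (351,186), (251,182) and (145,223). Next I measure them by colour.

```bash
cat > h.py <<'E'
import cv2, numpy as np
from rig import robot, optics
def ray(n,uv,z):
    c=optics.get_calibration(n); K=c['K'];T=np.array(c['pose'])
    d=T[:3,:3]@np.linalg.inv(K)@np.array([uv[0],uv[1],1.]); o=T[:3,3]
    return o+d*(z-o[2])/d[2]
def proj(n,P):
    c=optics.get_calibration(n);T=np.linalg.inv(c['pose']); q=c['K']@(T[:3,:3]@np.asarray(P,float)+T[:3,3]); return q[:2]/q[2]
def blobs(m,amin=8):
    k,l,s,c=cv2.connectedComponentsWithStats(m.astype(np.uint8),connectivity=8)
    return [(c[i],s[i]) for i in range(1,k) if s[i][4]>=amin]
def hsv(p): return cv2.cvtColor(p,cv2.COLOR_RGB2HSV)
def masks(p):
    h=hsv(p);H,S,V=[h[...,i].astype(int) for i in range(3)]
    return dict(orange=(H>=6)&(H<=16)&(S>170)&(V>150), blue=(H>=100)&(H<=122)&(S>110)&(V>50), mint=(H>=65)&(H<=95)&(S>30)&(V>80), grey=(S<50)&(V>110))
E
python3 - <<'E'
from h import *
for n in('scene','top'):
    p=np.load(n+'_p.npy'); d=np.load(n+'_d.npy'); m=masks(p)
    for k,z in(('orange',66),('blue',34),('blue',73)):
        for c,s in blobs(m[k],6):
            w=ray(n,c,z)
            if 200<w[0]<800 and -500<w[1]<350: print(n,k,z,np.round(c,1),s[4],np.round(w[:2]))
    g=[b for b in blobs(m['mint'],500)]
    for c,s in g: print(n,'mint',c,s)
    cs,_=cv2.findContours(m['mint'].astype(np.uint8),cv2.RETR_EXTERNAL,2)
    c=max(cs,key=cv2.contourArea)
    print('basket rim',[np.round(ray(n,q,40)[:2]).tolist() for q in cv2.approxPolyDP(c,6,True)[:,0]])
    sp=proj(n,(520,-5,12)) if 0 else {'scene':(303,265),'top':(251,184)}[n]
    cs,_=cv2.findContours(cv2.morphologyEx(m['grey'].astype(np.uint8),cv2.MORPH_CLOSE,np.ones((3,3))),cv2.RETR_EXTERNAL,2)
    for c in cs:
        if cv2.contourArea(c)>200 and abs(np.array(sp)-c[:,0].mean(0)).max()<30:
            W=np.array([ray(n,q,12)[:2] for q in c[:,0]],np.float32); print('stand',cv2.minAreaRect(W))
E
```

```text
scene orange 66 [256.6 203.6] 76 [ 445. -181.]
scene orange 66 [195.6 227.2] 72 [ 572. -337.]
scene orange 66 [201.1 233. ] 11 [ 588. -314.]
scene blue 34 [235.7 156.9] 27 [ 247. -312.]
scene blue 34 [272.2 175.7] 29 [ 299. -169.]
scene blue 34 [205.4 181.8] 29 [ 376. -378.]
scene blue 34 [280.4 204.7] 33 [ 409. -114.]
scene blue 34 [232.5 209.6] 32 [ 464. -257.]
scene blue 34 [175.7 221.7] 32 [ 549. -416.]
scene blue 34 [218.1 240.4] 36 [ 583. -266.]
scene blue 34 [303.1 260.2] 113 [590.  -2.]
scene blue 34 [349.2 335.3] 363 [781. 162.]
scene blue 73 [235.7 156.9] 27 [ 279. -299.]
scene blue 73 [272.2 175.7] 29 [ 330. -160.]
scene blue 73 [205.4 181.8] 29 [ 405. -362.]
scene blue 73 [280.4 204.7] 33 [ 437. -107.]
scene blue 73 [232.5 209.6] 32 [ 489. -246.]
scene blue 73 [175.7 221.7] 32 [ 571. -399.]
scene blue 73 [218.1 240.4] 36 [ 604. -255.]
scene blue 73 [303.1 260.2] 113 [611.   1.]
scene blue 73 [349.2 335.3] 363 [796. 159.]
scene mint [426.37225806 235.70870968] [ 379  207   90   68 3100]
basket rim [[345.0, 216.0], [534.0, 214.0], [517.0, 468.0], [522.0, 221.0], [437.0, 216
[... 876 characters left out ...]
lue 34 [342.7 280.7] 31 [ 257. -312.]
top blue 73 [202.9 115.9] 218 [794. 159.]
top blue 73 [251.2 182.1] 81 [570.  -9.]
top blue 73 [328.6 179.6] 27 [ 583. -261.]
top blue 73 [372.8 190. ] 28 [ 551. -406.]
top blue 73 [325.7 214.7] 28 [ 466. -252.]
top blue 73 [282.4 230.2] 26 [ 414. -113.]
top blue 73 [362.6 241.4] 25 [ 382. -370.]
top blue 73 [298.8 264.4] 26 [ 306. -167.]
top blue 73 [342.7 280.7] 31 [ 257. -305.]
top mint [142.56780276 228.5275562 ] [ 104  196   82   56 2758]
basket rim [[518.0, 469.0], [343.0, 464.0], [353.0, 209.0], [509.0, 214.0], [511.0, 469.0], [522.0, 218.0]]
stand ((582.354736328125, -3.9791717529296875), (218.9520721435547, 71.26290893554688), 77.26555633544922)
```

carry_out --increments '[[[1,0.0158,-0.0388,0,0,0,-3.5],[1,0.0158,-0.0388,0,0,0,-3.5],[1,0.0158,-0.0388,0,0,0,-3.5],[1,0.0158,-0.0388,0,0,0,-3.5],[1,0.0158,-0.0388,0,0,0,-3.5],[1,0.0158,-0.0388,0,0,0,-3.5],[1,0.0158,-0.0388,0,0,0,-3.5],[1,0.0158,-0.0388,0,0,0,-3.5],[1,0.0158,-0.0388,0,0,0,-3.5],[1,0.0158,-0.0388,0,0,0,-3.5],[1,0.0158,-0.0388,0,0,0,-3.5],[1,0.0158,-0.0388,0,0,0,-3.5]]]'

```text
t: 1.3
ee_pos: [384.5, 126.6, 245.5]
orientation: [[-0.496, 0.869, 0.0], [0.869, 0.496, 0.0], [0.0, 0.0, -1.0]]
force: [1.1, 0.2, 0.3]
gripper_width: 1.0
finger_force: 0.0
```

carry_out --increments '[[[1,0.0158,-0.0388,0,0,0,-3.5],[1,0.0158,-0.0388,0,0,0,-3.5],[1,0.0158,-0.0388,0,0,0,-3.5],[1,0.0158,-0.0388,0,0,0,-3.5],[1,0.0158,-0.0388,0,0,0,-3.5],[1,0.0158,-0.0388,0,0,0,-3.5],[1,0.0158,-0.0388,0,0,0,-3.5],[1,0.0158,-0.0388,0,0,0,-3.5],[1,0.0158,-0.0388,-0.02,0,0,-3.5],[1,0.0158,-0.0388,-0.02,0,0,-3.5],[1,0.0158,-0.0388,-0.02,0,0,-3.5],[1,0.0158,-0.0388,-0.02,0,0,-3.5]]]'

```text
t: 2.5
ee_pos: [574.3, -338.6, 164.1]
orientation: [[0.213, 0.977, -0.001], [0.977, -0.213, 0.001], [0.001, -0.001, -1.0]]
force: [-0.2, 1.1, 0.3]
gripper_width: 0.997
finger_force: 0.0
```

carry_out --increments '[[[1,-0.001,0.001,-0.035,0,0,0],[1,0,0,-0.03,0,0,-0.5],[1,0,0,-0.022,0,0,0],[1,0,0,-0.012,0,0,0],[1,0,0,-0.008,0,0,0],[0.6,0,0,0,0,0,0],[0,0,0,0,0,0,0],[0,0,0,0,0,0,0],[0,0,0,0,0,0,0],[0,0,0,0,0,0,0],[0,0,0,0,0,0,0]]]' --squeeze 30

```text
t: 3.6
ee_pos: [573.1, -336.3, 58.9]
orientation: [[0.219, 0.976, 0.0], [0.976, -0.219, -0.0], [-0.0, 0.001, -1.0]]
force: [-0.7, 0.3, -0.4]
gripper_width: 0.525
finger_force: 0.0
```

carry_out --increments '[[[0,0,0,-0.001,0,0,0],[0,0,0,0,0,0,0],[0,0,0,0,0,0,0],[0,0,0,0,0,0,0],[0,0,0,0,0,0,0],[0,0,0,0,0,0,0],[0,0,0,0,0,0,0]]]'

```text
t: 4.3
ee_pos: [572.7, -336.2, 57.5]
orientation: [[0.219, 0.976, -0.0], [0.976, -0.219, 0.0], [0.0, -0.0, -1.0]]
force: [-1.0, -0.0, 0.3]
gripper_width: 0.257
finger_force: 29.9
```

carry_out --increments '[[[0,0,0,0.015,0,0,0],[0,0,0,0.03,0,0,0],[0,0,0.01,0.03,0,0,0],[0,0.001,0.03,0.015,0,0,0],[0,0.001,0.04,0,0,0,0],[0,0.001,0.045,0,0,0,0],[0,0.001,0.045,0,0,0,0],[0,0.001,0.045,0,0,0,0],[0,0.001,0.045,0,0,0,0],[0,0.001,0.04,0,0,0,0],[0,0.001,0.025,0,0,0,0],[0,0,0.007,0,0,0,0]]]'

```text
t: 5.5
ee_pos: [581.2, 0.3, 148.0]
orientation: [[0.214, 0.977, 0.0], [0.977, -0.214, 0.002], [0.002, -0.0, -1.0]]
force: [-0.2, 0.2, -3.6]
gripper_width: 0.26
finger_force: 29.9
```

```bash
cat > look.py <<'E'
from h import *; import sys
s=robot.observe(); print(s['t'],np.round(s['ee_pos'],1),np.round(s['force'],1),s['gripper_width'])
out=[]
for n in('scene','top'):
    p,d=optics.grab_frame(n); np.save(n+'_p.npy',p);m=masks(p)
    x,y=proj(n,[float(a) for a in sys.argv[2:4]]+[60.]).astype(int)
    x0,y0=max(0,x-75),max(0,y-75)
    out.append(cv2.resize(p[y0:y0+150,x0:x0+150,::-1],(400,400),interpolation=cv2.INTER_CUBIC))
    for k in('orange','blue'):
        for c,s in blobs(m[k],6):
            if abs(c-[x,y]).max()<75: print(n,k,np.round(c,1),s[4],[np.round(ray(n,c,z)[:2]).tolist() for z in (34,66,84,106)])
cv2.imwrite(f'pics/{sys.argv[1]}.png',np.hstack(out))
E
python3 look.py s1 581 -4
```

```text
5.5 [5.812e+02 3.000e-01 1.480e+02] [-0.2  0.2 -3.6] 0.26035701887144735
scene orange [256.7 203.7] 77 [[423.0, -189.0], [445.0, -181.0], [458.0, -177.0], [473.0, -172.0]]
scene blue [280.4 204.6] 32 [[409.0, -114.0], [431.0, -108.0], [444.0, -105.0], [459.0, -102.0]]
scene blue [232.5 209.7] 33 [[464.0, -257.0], [485.0, -248.0], [497.0, -242.0], [511.0, -236.0]]
scene blue [280.5 230.2] 42 [[503.0, -91.0], [523.0, -86.0], [534.0, -83.0], [548.0, -80.0]]
scene blue [330.7 250.7] 42 [[539.0, 71.0], [558.0, 72.0], [568.0, 72.0], [581.0, 72.0]]
scene blue [302.9 261.7] 81 [[595.0, -2.0], [612.0, 1.0], [621.0, 2.0], [633.0, 3.0]]
top orange [304.  222.2] 84 [[446.0, -185.0], [442.0, -183.0], [439.0, -182.0], [436.0, -180.0]]
top blue [202.3 115.4] 196 [[811.0, 169.0], [798.0, 163.0], [791.0, 159.0], [782.0, 155.0]]
top blue [271.8 178.4] 31 [[593.0, -75.0], [585.0, -75.0], [581.0, -76.0], [575.0, -76.0]]
top blue [254.8 183.2] 24 [[575.0, -18.0], [568.0, -20.0], [563.0, -21.0], [558.0, -23.0]]
top blue [282.3 230.1] 25 [[419.0, -113.0], [415.0, -113.0], [413.0, -113.0], [410.0, -113.0]]
```

View pics/s1.png

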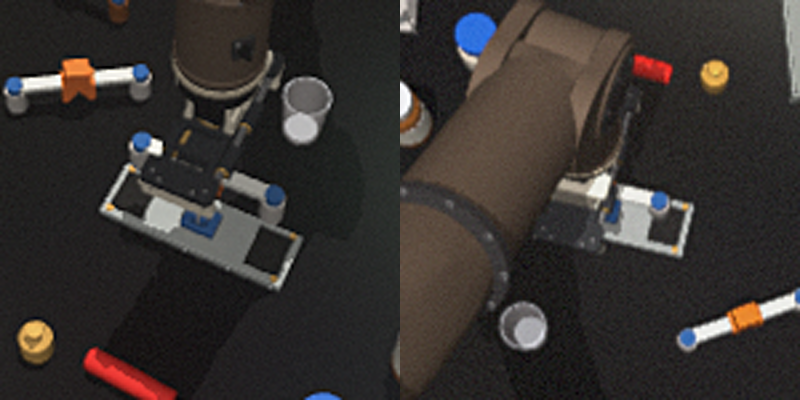

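The picture shows the held arm above the stand and parallel to it, with the post at about (303,262) in the scene view. I correct y by −3 mm and lower it.

carry_out --increments '[[[0,0,-0.003,-0.01,0,0,0],[0,0,0,-0.015,0,0,0],[0,0,0,-0.01,0,0,0],[0,0,0,-0.007,0,0,0],[0,0,0,-0.004,0,0,0],[0,0,0,-0.003,0,0,0],[0,0,0,0,0,0,0]]]'

```text
t: 6.3
ee_pos: [584.0, -4.3, 99.9]
orientation: [[0.218, 0.976, 0.005], [0.976, -0.218, 0.005], [0.006, 0.004, -1.0]]
force: [2.7, 11.1, 11.4]
gripper_width: 0.255
finger_force: 30.0
```

carry_out --increments '[[[0,0,0.0015,0.001,0,0,0],[0,0,0.001,0,0,0,0],[0,0,0,0,0,0,0]]]'

```text
t: 6.6
ee_pos: [583.2, -3.8, 100.0]
orientation: [[0.219, 0.976, 0.004], [0.976, -0.219, 0.001], [0.002, 0.004, -1.0]]
force: [4.6, 4.2, 2.8]
gripper_width: 0.259
finger_force: 30.0
```

carry_out --increments '[[[0,0,0.001,-0.0005,0,0,0],[0,0,0,-0.001,0,0,0],[0,0,0,0,0,0,0]]]'

```text
t: 6.9
ee_pos: [582.8, -2.9, 98.5]
orientation: [[0.219, 0.976, 0.003], [0.976, -0.219, 0.002], [0.002, 0.003, -1.0]]
force: [3.1, 5.3, 5.5]
gripper_width: 0.259
finger_force: 30.0
```

Within tolerance of the edge, so I release and back off upward.

carry_out --increments '[[[0.3,0,0,0,0,0,0],[0.4,0,0,0,0,0,0],[0.6,0,0,0,0,0,0],[0.8,0,0,0,0,0,0],[0.8,0,0,0,0,0,0],[0.8,0,0,0,0,0,0],[0.8,0,0,0.01,0,0,0],[0.8,0,0,0.025,0,0,0],[1,0,0,0.03,0,0,0],[1,-0.02,-0.03,0.03,0,0,2],[1,-0.02,-0.035,0.015,0,0,4],[1,-0.02,-0.035,0,0,0,4]]]'

```text
t: 8.1
ee_pos: [521.6, -105.3, 211.0]
orientation: [[0.043, 0.999, 0.005], [0.999, -0.043, -0.0], [-0.0, 0.005, -1.0]]
force: [0.7, -0.4, 0.0]
gripper_width: 1.0
finger_force: 0.0
```

```bash
python3 look.py s2 581 -4
```

```text
8.1 [ 521.6 -105.3  211. ] [ 0.7 -0.4  0. ] 1.0003674673394056
scene orange [306.4 248. ] 99 [[547.0, -1.0], [565.0, 1.0], [576.0, 3.0], [588.0, 4.0]]
scene blue [232.5 209.7] 33 [[464.0, -257.0], [485.0, -248.0], [497.0, -242.0], [511.0, -236.0]]
scene blue [281.8 236.9] 37 [[526.0, -82.0], [545.0, -77.0], [556.0, -75.0], [569.0, -72.0]]
scene blue [302.6 261.3] 84 [[594.0, -3.0], [611.0, -1.0], [620.0, 1.0], [632.0, 2.0]]
scene blue [327.2 264. ] 38 [[586.0, 69.0], [603.0, 69.0], [613.0, 69.0], [625.0, 69.0]]
top orange [304.  222.2] 84 [[446.0, -185.0], [442.0, -183.0], [439.0, -182.0], [436.0, -180.0]]
top blue [203.  115.9] 217 [[810.0, 167.0], [797.0, 161.0], [789.0, 157.0], [780.0, 152.0]]
top blue [228. 173.] 25 [[609.0, 73.0], [600.0, 69.0], [596.0, 67.0], [590.0, 64.0]]
top blue [282.3 230.1] 25 [[419.0, -113.0], [415.0, -113.0], [413.0, -113.0], [410.0, -113.0]]
```

View pics/s2.png

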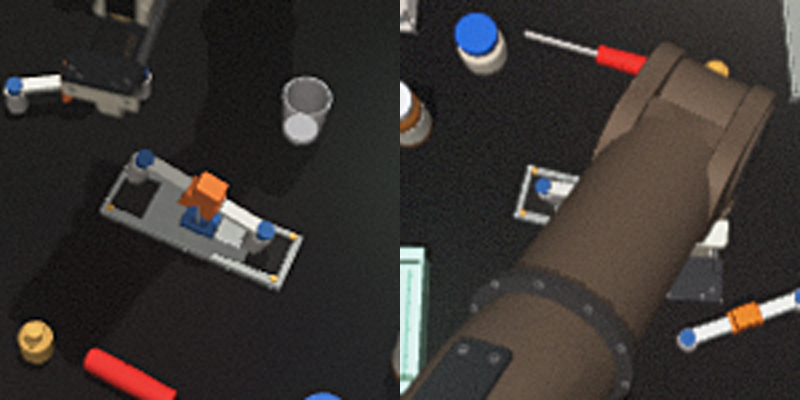

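The scene view shows the arm tipped, with its lower end at (327,264) triangulating to about z 62 where a level arm would give about 85. So this arm is the faulty one. I regrasp it with the tool tilted 17° about the blade.

carry_out --increments '[[[0.6,0.016,0.03,0,0,0,-3],[0.6,0.0165,0.032,-0.005,0,0,-3.6],[0.6,0.0165,0.032,-0.02,0,0,-3.6],[0.6,0.0165,0.032,-0.033,-5.5,1.25,0],[0.6,0,0,0,-5.5,1.25,0],[0.6,0,0,0,-5.5,1.25,0],[0.6,0,0,0,0,0,0]]]'

```text
t: 8.9
ee_pos: [586.9, 26.9, 148.6]
orientation: [[0.206, 0.977, -0.064], [0.934, -0.215, -0.287], [-0.294, -0.001, -0.956]]
force: [-0.6, 0.9, -0.1]
gripper_width: 0.602
finger_force: 0.0
```

carry_out --increments '[[[0.6,0,-0.008,0,0,0,0],[0.6,-0.0007,-0.003,-0.01,0,0,0],[0.6,-0.0013,-0.006,-0.02,0,0,0],[0.6,-0.0007,-0.004,-0.0125,0,0,0],[0.6,-0.0007,-0.003,-0.01,0,0,0],[0.6,0,0,0,0,0,0]]]'

```text
t: 9.5
ee_pos: [582.0, -3.2, 96.6]
orientation: [[0.215, 0.974, -0.067], [0.932, -0.225, -0.283], [-0.291, -0.001, -0.957]]
force: [-0.1, -0.4, 0.5]
gripper_width: 0.593
finger_force: 0.0
```

carry_out --increments '[[[0.6,0.001,0.006,0,0,0,0],[0.4,0,0,0,0,0,0],[0,0,0,0,0,0,0],[0,0,0,0,0,0,0],[0,0,0,0,0,0,0],[0,0,0,0,0,0,0],[0,0,0,0,0,0,0],[0,0,0,0,0,0,0]]]' --squeeze 35

```text
t: 10.3
ee_pos: [584.2, 4.3, 97.7]
orientation: [[0.213, 0.975, -0.064], [0.933, -0.222, -0.284], [-0.291, 0.001, -0.957]]
force: [-1.0, 0.5, 3.4]
gripper_width: 0.257
finger_force: 35.0
```

carry_out --increments '[[[0,0,0,0.015,0,0,0],[0,0,0,0.03,0,0,0],[0,0,0,0.03,0,0,0],[0,0,0,0.02,5.5,-1.25,0],[0,0,0,0,5.5,-1.25,0],[0,0,0,0,5.5,-1.25,0],[0,-0.012,0.025,0,0,0,3.2],[0,-0.018,0.038,0,0,0,3.2],[0,-0.018,0.038,0,0,0,3.2],[0,-0.018,0.038,0,0,0,3.2],[0,-0.018,0.038,0,0,0,0],[0,-0.012,0.025,0,0,0,0]]]'

```text
t: 11.5
ee_pos: [486.1, 208.8, 192.9]
orientation: [[-0.002, 1.0, -0.001], [1.0, 0.002, 0.001], [0.001, -0.001, -1.0]]
force: [0.2, 0.2, -3.2]
gripper_width: 0.259
finger_force: 35.0
```

```bash
python3 - <<'E'
from h import *
for n in('scene','top'):
    _,d=optics.grab_frame(n); d=d if n=='scene' else np.load('top_d.npy')
    if n=='scene': d=np.load('scene_d.npy')
    v,u=np.nonzero(d); c=optics.get_calibration(n);T=c['pose']
    P=(np.linalg.inv(c['K'])@np.array([u,v,np.ones(len(u))])*d[v,u]); W=(T[:3,:3]@P).T+T[:3,3]
    W=W[(W[:,2]>36)&(W[:,2]<46)&(W[:,0]>310)&(W[:,0]<560)&(W[:,1]>190)&(W[:,1]<500)]
    print(n,len(W),cv2.minAreaRect(W[:,:2].astype(np.float32)),np.percentile(W,[2,98],axis=0).round().tolist())
s=robot.observe();print(s['t'],s['ee_pos'],np.round(s['orientation'],3).tolist(),s['force'])
E
```

```text
scene 867 ((430.1180725097656, 342.5262451171875), (184.53907775878906, 251.60116577148438), 0.44349780678749084) [[340.0, 218.0, 36.0], [521.0, 466.0, 45.0]]
top 774 ((434.00946044921875, 341.1158447265625), (179.6522216796875, 251.62078857421875), 0.917575478553772) [[344.0, 216.0, 36.0], [523.0, 465.0, 45.0]]
11.6 [485.52249723 210.53082526 192.60404118] [[-0.006, 1.0, -0.002], [1.0, 0.006, 0.001], [0.001, -0.002, -1.0]] [ 0.35602088 -0.09474221 -2.17898746]
```

carry_out --increments '[[[0,-0.013,0.032,0,0,0,0],[0,-0.015,0.036,0,0,0,0],[0,-0.014,0.036,0,0,0,0],[0,-0.012,0.026,0,0,0,0],[0,0,0,-0.02,0,0,0],[0,0,0,-0.035,0,0,0],[0,0,0,-0.035,0,0,0],[0,0,0,-0.02,0,0,0],[0,0,0,-0.01,0,0,0],[0,0,0,0,0,0,0]]]'

```text
t: 12.6
ee_pos: [434.0, 335.2, 72.0]
orientation: [[0.002, 1.0, -0.001], [1.0, -0.002, -0.002], [-0.002, -0.001, -1.0]]
force: [0.2, -0.3, -1.7]
gripper_width: 0.258
finger_force: 35.0
```

carry_out --increments '[[[0,0,0,-0.005,0,0,0],[0,0,0,-0.003,0,0,0],[0,0,0,-0.002,0,0,0],[0,0,0,0,0,0,0]]]'

```text
t: 13.0
ee_pos: [434.4, 336.5, 63.1]
orientation: [[0.001, 1.0, 0.001], [1.0, -0.001, 0.001], [0.001, 0.001, -1.0]]
force: [0.0, 0.7, -0.6]
gripper_width: 0.26
finger_force: 35.0
```

carry_out --increments '[[[0,0,0,-0.001,0,0,0],[0.3,0,0,0,0,0,0],[0.6,0,0,0,0,0,0],[0.6,0,0,0,0,0,0],[0.6,0,0,0,0,0,0],[0.6,0,0,0.01,0,0,0],[0.6,0,0,0.03,0,0,0],[0.6,0,0,0.04,0,0,0],[0.6,0,-0.02,0.035,0,0,0],[0.6,0,-0.04,0.015,0,0,2.5],[0.6,0,-0.045,0,0,0,2.5],[0.6,0,-0.045,0,0,0,2.5]]]'

```text
t: 14.2
ee_pos: [434.2, 184.9, 192.7]
orientation: [[-0.132, 0.991, 0.002], [0.991, 0.132, 0.001], [0.001, 0.002, -1.0]]
force: [0.6, 0.4, -0.4]
gripper_width: 0.599
finger_force: 0.0
```

carry_out --increments '[[[0.6,0,-0.045,0,0,0,2.5],[0.6,0,-0.045,0,0,0,2.5],[0.6,0,-0.045,0,0,0,2.5],[0.6,0.002,-0.045,0,0,0,2.5],[0.6,0.002,-0.045,0,0,0,2.5],[0.6,0.002,-0.045,0,0,0,1],[0.6,0.002,-0.045,0,0,0,0],[0.6,0.002,-0.03,0,0,0,0],[0.6,0,-0.02,0,0,0,0],[0.6,0,0,0,0,0,0]]]'

```text
t: 15.2
ee_pos: [443.6, -182.2, 192.4]
orientation: [[-0.353, 0.936, 0.001], [0.936, 0.353, -0.002], [-0.002, 0.0, -1.0]]
force: [-0.3, 0.2, -0.3]
gripper_width: 0.601
finger_force: 0.0
```

```bash
python3 look.py s3 432 341; python3 - <<'E'
from h import *
s=robot.observe();print(s['t'],s['ee_pos'],np.round(s['orientation'],3).tolist(),s['force'])
E
```

```text
15.2 [ 443.6 -182.2  192.4] [-0.3  0.2 -0.3] 0.600878786455684
scene orange [425.2 233.6] 56 [[413.0, 343.0], [435.0, 336.0], [448.0, 331.0], [463.0, 326.0]]
scene orange [417.8 236.8] 8 [[430.0, 322.0], [451.0, 315.0], [464.0, 311.0], [479.0, 306.0]]
scene blue [398.  232.5] 28 [[428.0, 262.0], [450.0, 256.0], [462.0, 254.0], [477.0, 250.0]]
scene blue [448.7 242.4] 30 [[428.0, 414.0], [450.0, 404.0], [462.0, 399.0], [478.0, 392.0]]
top orange [143.  221.3] 68 [[440.0, 347.0], [435.0, 336.0], [433.0, 330.0], [430.0, 322.0]]
top orange [150.1 221.6] 8 [[439.0, 323.0], [435.0, 313.0], [432.0, 307.0], [429.0, 300.0]]
top blue [122.  221.3] 24 [[438.0, 416.0], [434.0, 403.0], [431.0, 396.0], [428.0, 388.0]]
top blue [168.4 222. ] 25 [[439.0, 263.0], [435.0, 254.0], [432.0, 249.0], [429.0, 243.0]]
15.3 [ 443.81815864 -178.8849868   191.81515547] [[-0.356, 0.934, 0.0], [0.934, 0.356, 0.0], [0.0, 0.0, -1.0]] [-0.18495515 -0.0530384  -0.41526743]
```

View pics/s3.png

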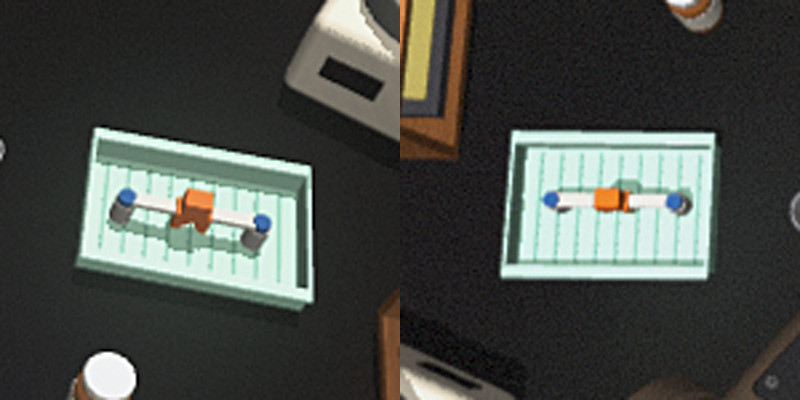

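The faulty arm lies flat in the basket, with caps at (398,233) and (449,242) in the scene view at equal height. Next I grasp the true arm.

carry_out --increments '[[[0.6,0,-0.002,-0.035,0,0,0],[0.6,0,0,-0.045,0,0,0],[0.6,0,0,-0.03,0,0,0],[0.6,0,0,-0.015,0,0,0],[0.6,0,0,-0.008,0,0,0],[0.6,0,0,0,0,0,0]]]'

```text
t: 15.9
ee_pos: [443.9, -179.7, 58.1]
orientation: [[-0.359, 0.933, -0.001], [0.933, 0.359, 0.001], [0.001, -0.001, -1.0]]
force: [-0.6, -0.0, -0.5]
gripper_width: 0.6
finger_force: 0.0
```

carry_out --increments '[[[0.6,0,-0.003,-0.001,0,0,0],[0,0,0,0,0,0,0],[0,0,0,0,0,0,0],[0,0,0,0,0,0,0],[0,0,0,0,0,0,0],[0,0,0,0,0,0,0],[0,0,0,0,0,0,0]]]' --squeeze 30

```text
t: 16.6
ee_pos: [443.9, -183.8, 57.7]
orientation: [[-0.357, 0.934, 0.0], [0.934, 0.357, 0.0], [0.0, 0.0, -1.0]]
force: [-2.0, 0.3, 5.7]
gripper_width: 0.262
finger_force: 29.9
```

carry_out --increments '[[[0,0,0,0.015,0,0,0],[0,0,0,0.03,0,0,0],[0,0,0,0.03,0,0,0],[0,0,0,0.015,0,0,0],[0,0.014,0.018,0,0,0,-3.4],[0,0.022,0.029,0,0,0,-5.4],[0,0.022,0.029,0,0,0,-5.4],[0,0.022,0.029,0,0,0,-5.4],[0,0.022,0.029,0,0,0,-5.4],[0,0.022,0.029,0,0,0,-5.4],[0,0.014,0.018,0,0,0,-3.3],[0,0,0,0,0,0,0]]]'

```text
t: 17.8
ee_pos: [583.6, 1.6, 146.4]
orientation: [[0.216, 0.976, -0.001], [0.976, -0.216, 0.0], [0.0, -0.001, -1.0]]
force: [-0.5, 0.6, -3.3]
gripper_width: 0.257
finger_force: 29.9
```

carry_out --increments '[[[0,0,0,0,0,0,0],[0,0,0,0,0,0,0]]]'

```text
t: 18.0
ee_pos: [581.2, -3.8, 147.3]
orientation: [[0.222, 0.975, -0.001], [0.975, -0.222, -0.0], [-0.001, -0.001, -1.0]]
force: [-0.1, -0.4, -2.6]
gripper_width: 0.259
finger_force: 29.9
```

```bash
python3 look.py s4 581 -4
```

```text
18.0 [581.2  -3.8 147.3] [-0.1 -0.4 -2.6] 0.2588375609859703
scene blue [280.1 230.3] 39 [[504.0, -92.0], [524.0, -87.0], [535.0, -85.0], [548.0, -81.0]]
scene blue [330.1 251.3] 42 [[541.0, 70.0], [560.0, 70.0], [571.0, 70.0], [583.0, 71.0]]
scene blue [303.4 261.5] 86 [[593.0, -1.0], [611.0, 2.0], [620.0, 3.0], [632.0, 4.0]]
top blue [202.4 115.4] 195 [[812.0, 169.0], [798.0, 163.0], [791.0, 159.0], [782.0, 154.0]]
top blue [271.8 178.4] 31 [[593.0, -75.0], [585.0, -76.0], [581.0, -76.0], [575.0, -76.0]]
top blue [255.2 183.6] 16 [[574.0, -19.0], [567.0, -21.0], [562.0, -23.0], [557.0, -24.0]]
```

carry_out --increments '[[[0,0,0.0015,-0.01,0,0,0],[0,0,0,-0.015,0,0,0],[0,0,0,-0.01,0,0,0],[0,0,0,-0.006,0,0,0],[0,0,0,-0.003,0,0,0],[0,0,0,-0.002,0,0,0],[0,0,0,0,0,0,0]]]'

```text
t: 18.8
ee_pos: [582.0, -2.7, 101.7]
orientation: [[0.222, 0.975, 0.0], [0.975, -0.222, -0.001], [-0.001, 0.001, -1.0]]
force: [-1.3, -4.9, -3.3]
gripper_width: 0.258
finger_force: 29.9
```

carry_out --increments '[[[0,0,-0.001,-0.001,0,0,0],[0,0,-0.0005,-0.001,0,0,0],[0,0,0,0,0,0,0]]]'

```text
t: 19.1
ee_pos: [582.5, -3.7, 100.1]
orientation: [[0.221, 0.975, 0.001], [0.975, -0.221, -0.001], [-0.0, 0.001, -1.0]]
force: [-1.7, -5.6, 3.6]
gripper_width: 0.261
finger_force: 29.9
```

carry_out --increments '[[[0,0,-0.001,-0.001,0,0,0],[0,0,0,0,0,0,0],[0,0,0,0,0,0,0]]]'

```text
t: 19.4
ee_pos: [582.6, -4.4, 99.0]
orientation: [[0.221, 0.975, 0.001], [0.975, -0.221, -0.001], [-0.0, 0.002, -1.0]]
force: [-1.0, -5.1, 4.2]
gripper_width: 0.26
finger_force: 29.9
```

carry_out --increments '[[[0,0,-0.0007,-0.0005,0,0,0],[0,0,0,0,0,0,0],[0.27,0,0,0,0,0,0],[0.3,0,0,0,0,0,0],[0.4,0,0,0,0,0,0],[0.5,0,0,0,0,0,0],[0.65,0,0,0,0,0,0],[0.65,0,0,0,0,0,0],[0.65,0,0,0.01,0,0,0],[0.65,0,0,0.025,0,0,0],[0.65,0,0,0.03,0,0,0],[0.65,0,0,0.03,0,0,0]]]'

```text
t: 20.6
ee_pos: [581.8, -4.8, 194.7]
orientation: [[0.221, 0.975, -0.0], [0.975, -0.221, -0.0], [-0.0, -0.0, -1.0]]
force: [0.8, 0.7, -0.1]
gripper_width: 0.649
finger_force: 0.0
```

carry_out --increments '[[[0.65,-0.02,-0.03,0.02,0,0,0],[0.65,-0.025,-0.035,0.01,0,0,0],[0.65,-0.025,-0.035,0,0,0,0],[0.65,-0.025,-0.035,0,0,0,0],[0.65,-0.02,-0.035,0,0,0,0],[0.65,0,-0.03,0,0,0,0],[0.65,0,0,0,0,0,0]]]'

```text
t: 21.3
ee_pos: [465.8, -209.1, 224.5]
orientation: [[0.227, 0.974, 0.002], [0.974, -0.227, -0.002], [-0.001, 0.003, -1.0]]
force: [0.5, -0.9, -0.3]
gripper_width: 0.649
finger_force: 0.0
```

```bash
python3 look.py s5 581 -4
```

```text
21.3 [ 465.8 -209.1  224.5] [ 0.5 -0.9 -0.3] 0.6486206843546597
scene orange [304.  246.1] 81 [[542.0, -9.0], [561.0, -7.0], [571.0, -5.0], [584.0, -4.0]]
scene orange [309. 252.] 13 [[559.0, 9.0], [577.0, 11.0], [587.0, 12.0], [599.0, 14.0]]
scene blue [279.8 239.7] 39 [[537.0, -85.0], [556.0, -81.0], [566.0, -78.0], [579.0, -75.0]]
scene blue [302.5 261.4] 81 [[594.0, -3.0], [611.0, -1.0], [621.0, 0.0], [632.0, 2.0]]
scene blue [327.9 260.5] 43 [[574.0, 69.0], [591.0, 69.0], [601.0, 69.0], [614.0, 70.0]]
top orange [249.6 175.6] 85 [[601.0, -0.0], [593.0, -2.0], [588.0, -4.0], [583.0, -6.0]]
top blue [203. 116.] 215 [[810.0, 167.0], [796.0, 161.0], [789.0, 157.0], [780.0, 152.0]]
top blue [227.2 171.3] 24 [[615.0, 76.0], [606.0, 72.0], [601.0, 69.0], [595.0, 66.0]]
top blue [272.4 182.3] 27 [[580.0, -77.0], [572.0, -78.0], [568.0, -78.0], [562.0, -79.0]]
top blue [250.6 184.3] 40 [[571.0, -4.0], [564.0, -7.0], [560.0, -8.0], [554.0, -10.0]]
```

View pics/s5.png

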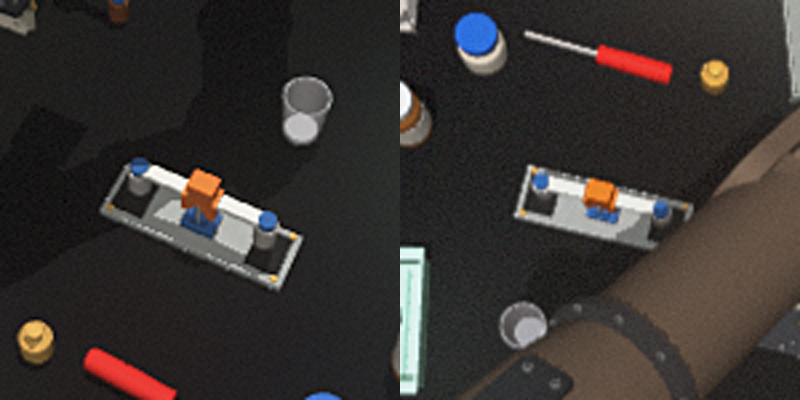

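The true arm is level: both caps, at (280,240) and (328,261) in the scene view, triangulate to about z 84. The hub sits over the edge and the robot is clear, so I hand the job in.

```bash
python3 -c "
from rig import robot
print(robot.job_done())"
```

```text
the job is handed in; nothing more can be done
None
```

I handed the job in at about 21 s: the faulty arm tipped on the stand and now lies flat in the mint basket, and the true arm stands level and free on the knife edge.

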